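Test the conveyor's emergency stop

ROBOT

A 6-joint arm with a two-finger parallel gripper is mounted at the origin on a cart in front of the work surface, level with it; the furniture and walls round the work are solid. World frame = base frame: x ahead of the robot, y to its left, z up, the work surface at z = 0. Lengths are in mm, angles in rad, forces in N, time in s.
With the tool pointing down it reaches from about 425 to 950 mm from the base axis. Payload 14.7 kg.
Tool frame: the origin (TCP) lies on the mounting face of the last link; the fingertips stand 173 mm ahead of it and the grasp point (between the pads) lies 155 mm ahead of it; x points along the fingers, y is the direction in which the jaws open and shut, and the axes are right-handed (so a half turn about x gives the same grasp; the last joint's range is limited). The gripper opens to 85 mm and grips with 20 to 120 N. Pads are 22 mm wide; open, the fingers measure 114 mm over their backs; the gripper's body (76 mm by 85 mm) begins 54 mm behind the grasp point. The pads swing forward as they close: fully open they stand 13 mm farther back than shut.
Start: joints at [-1.305, 0.48, 1.596, -0, 1.065, -0.047], TCP at [200.037, -618.449, 404.697] pointing down, gripper open.
Joint ranges: [-2.75, 2.75], [-0.82, 2.05], [0.23, 2.67], [-1.56, 4.7], [0.09, 2.69], [-2.92, 2.92]. Speed limits (rad/s): [1.89, 1.89, 2.39, 3.01, 3.01, 3.01].

INTERFACE

Orientations are given as a rotation vector (axis times angle).
In Python, from workcell import robot, imaging gives the robot as it stands. The module is installed in compiled form; this text tells all that it offers.
- The arm moves only by the tool drive_tool, never from a script. Its arguments are lists of equal length, an entry for each row: "translation": the shift along the world's x, y, z in units of 4 cm (1.0 is 4 cm), a list of three; "dr": the turn, a rotation vector about the world's x, y, z in units of 0.15 rad (1.0 is 0.15 rad), a list of three; "jaw": the opening, from 0 (shut) to 1 (fully open). In form: {"translation": [[dx, dy, dz], ...], "dr": [[rx, ry, rz], ...], "jaw": [jaw, ...]}. A call has 1 to 5 rows; each row shifts and turns the commanded pose from where the row before left it; what a row does not reach is not made up. A row lasts 1/8 s, in which the tool goes at most 62.5 mm and 10.7 degrees, less where a joint would pass 70% of its speed; a pose out of reach is approached as far as the arm can. A call with a number of a shift or a turn outside -1 to 1 is refused whole. A call with a gripper value outside its range is refused whole. The fingers move at their own pace and stop on an object; "force" is the grip in N (left out, the last holds). Time passes only in rows, so rows that do not move let the fingers close. It gives the time, the measured TCP pose, the force and the opening at its end, in the units of the state.
- robot.read_state(): the state, without advancing time (a new reading comes with each control period).
- imaging.read_camera(name): name is "side" or "top" or "wrist"; returns a dict with "color" (480x640x3 uint8, blue, green, red), "intrinsics" (3x3 intrinsics, pixels), "view" (4x4, takes a point from world to camera coordinates). Camera axes: x right, y up, looking along -z (the intrinsics and any distortion apply to the point x, -y, -z); pixel columns grow to the right and rows downward; lengths in mm; the calibration is good to about 2 mm. A picture is of the moment at which its call begins. There is no depth.
- robot.sign_off(): hands the job in, once; it reports no verdict.
The state is a dict: "clock": time; "joint_positions": joint angles; "joint_velocities": joint speeds; "effort": joint torques, N m; "eef_pos": TCP position; "tcp_rot": TCP orientation; "ft_force": force on the tool from outside, world axes, zero at the start; "ft_torque": the same for the moment, N m; "finger_gap": opening from 0.0 (shut) to 1.0 (fully open).
Only numpy, scipy, OpenCV 4.12 (cv2) and the standard library are available. Lean on these libraries where they do the work, as an engineer would, in place of code of your own. Each camera call takes 0.05 s, during which the arm holds its last target. There are 200 camera calls.

TASK

Test the bottle conveyor's emergency stop: with the fingertips press the red mushroom head on the yellow box all the way in, then release it by pushing one of its wings round clockwise until the head has come all the way out, and let it spring back. After that press the green reset button on the grey box fully down and let go. Only touch and push: do not pinch the head or its wings, do not press the black button, and leave everything else standing where it is.

Things in the scene. Friction and masses are not known exactly. Their poses are not given: they have to be found in the camera images.
- stop_box: Stop station: yellow enclosure 104x104 mm, top face at z = 58, fixed to the counter (place and yaw vary). Origin: centre of its underside; z up. On it, on a stem in a black collar (33 radius up to z = 63, 27 radius up to z = 77), stands a red mushroom head with two wings.
- stop_top (a point): Centre of the top of the red head (60 mm diameter, 22 thick), on its axis; 111 mm above the counter when out, 101 when pressed in. Press here. The flat underside of head and wings is 89 above the counter when out, 79 when in.
- stop_wing (a point): Middle of the outer end face of the wing on the station's +y side, 62 mm from the axis; moves with the head. The wings are two flat arms, 18 mm wide, 15 thick, sticking out from opposite sides of the head, along the station's +y and -y while unturned, undersides flush with the head's.
- stop_press (a joint): How far the red head is in (m): 0 out, 0.010 fully in. It slides at about 7 N (more when pushed fast), meets a solid stop at 0.010, and stays where it is left. Turning the head screws it out again: at full turn it is all the way out.
- stop_turn (a joint): Turn of the red head (rad): 0 at rest, positive clockwise seen from above, stop at 0.84. A weak spring (under 0.07 N m) turns it back to 0 when let go; turning it out of the pressed state takes about 0.16 N m in all. It cannot be turned counter-clockwise from 0, and cannot be pressed in while turned.
- start_box: Start station: grey enclosure 85x135 mm, top face at z = 50, fixed to the counter (place and yaw vary; the two stations may stand in each other's place). Origin: centre of its underside; z up. The green button lies 33 mm from its centre towards its own +y, the black one 33 mm towards its -y.
- reset_btn_top (a point): Centre of the top of the green reset button, 32 mm diameter, 68 mm above the counter when up.
- reset_btn (a joint): Travel of the green button (m): 0 up, 0.006 fully down; sprung, 1.5 N rising to 5 N, solid stop.
- inch_btn_top (a point): Centre of the top of the black inching button, same size, not to be pressed.
- inch_btn (a joint): Travel of the black button (m), as for the green one.
- cap: loose black ribbed bottle cap, 33 diameter x 19 high (mm). Loose; origin: centre of its underside. Leave it alone.
- cap_key: red moulded ring key for caps, 53x180x14, lying on the counter near its front edge (mm). Loose; origin: centre of its underside. Leave it alone.
- label_roll: roll of white labels lying flat, 82 diameter x 38 high (mm). Loose; origin: centre of its underside. Leave it alone.
- pad: yellow notepad, 148x108x11 (mm). Loose; origin: centre of its underside. Leave it alone.
- funnel: light grey funnel standing on its rim, 101x122x108 high (mm). Loose; origin: centre of its underside. Leave it alone.

How it is judged:
By the outcome, as a careful person would: the job done as asked, in the order asked, and still so for the second after the job is handed in, with the robot touching nothing.
It also fails if it takes over 48 s, if anything falls off the work surface, if the arm or the gripper's body presses on something with over 40 N, if the wrist force passes 120 N, or if a joint passes its speed limit or range.

## Working session

There is one attempt and no reset: what is moved stays moved. The work goes in short steps, Python scripts to look and compute and a tool call to move; the robot and the scene stay as the last step left them, time stands still between calls to the robot, and variables do not carry over. Pictures are saved under pics/ and viewed, about 8 in all and at most 12, crops included, and the job is handed in when it is done.

Besides the shell and the picture viewer there is one more tool, called after "Emit:" by a JSON object that holds its "api" and its "payload", one argument or row to a line. drive_tool: Moves the arm, as the interface text tells. Shifts and turns lie within -1 to 1; 1 stands for 4 cm of shift or 0.15 rad of turn. Its arguments: {"type":"object","properties":{"translation":{"type":"array","items":{"type":"array","items":{"type":"number","minimum":-1,"maximum":1}}},"dr":{"type":"array","items":{"type":"array","items":{"type":"number","minimum":-1,"maximum":1}}},"jaw":{"type":"array","items":{"type":"number"}},"force":{"type":"number"}},"required":["translation","dr","jaw"]}

```bash
mkdir -p pics; cat > h.py <<'E'
import numpy as np, cv2
from workcell import robot, imaging
def cam(n):
    c=imaging.read_camera(n); return c["color"],np.array(c["intrinsics"]),np.array(c["view"])
def onplane(uv,K,V,z):
    d=np.linalg.inv(K)@[uv[0],uv[1],1.0]; d=np.array([d[0],-d[1],-d[2]])
    R=V[:3,:3]; o=-R.T@V[:3,3]; w=R.T@d
    return o+w*(z-o[2])/w[2]
def proj(p,K,V):
    c=V[:3,:3]@p+V[:3,3]; q=K@[c[0],-c[1],-c[2]]; return q[:2]/q[2]
E
python3 - <<'E'
from h import *
for n in("top","side"):
    i,K,V=cam(n); cv2.imwrite(f"pics/{n}0.png",i); np.savez(n+"0.npz",i=i,K=K,V=V)
    print(n,K.tolist(),(-V[:3,:3].T@V[:3,3]).round(),V[:3,:3].round(2).tolist())
s=robot.read_state(); print(s)
E
```

```text
top [[435.9571395244769, 0.0, 313.86445047637636], [0.0, 435.9571395244769, 239.65862263421104], [0.0, 0.0, 1.0]] [ 473. -103. 1028.] [[-0.01, -1.0, 0.01], [1.0, -0.01, 0.03], [-0.03, 0.01, 1.0]]
side [[560.252102695505, 0.0, 320.20196113213115], [0.0, 560.252102695505, 241.4382926537112], [0.0, 0.0, 1.0]] [536. 904. 896.] [[-1.0, 0.05, -0.02], [-0.04, -0.63, 0.78], [0.03, 0.78, 0.63]]
{'clock': 0.1, 'joint_positions': array([-1.30458047e+00,  4.80774527e-01,  1.59680284e+00,  2.74791647e-05,
        1.06511124e+00, -4.65716264e-02]), 'joint_velocities': array([ 4.51195617e-05, -1.07757325e-03, -2.64545017e-04, -3.06087845e-04,
       -3.52514782e-04, -6.94223131e-04]), 'effort': array([ 9.67189226e-04, -9.52257013e+01, -4.31036711e+01, -3.59136448e-05,
        5.22724120e-03, -8.50092562e-06]), 'eef_pos': array([ 200.00767551, -618.27493174,  404.13594984]), 'tcp_rot': array([ 2.05301341,  0.32485865, -2.05321342]), 'ft_force': array([ 0.67124943, -0.64526036,  0.09831651]), 'ft_torque': array([-0.04322419,  0.04281842,  0.00275497]), 'finger_gap': 1.0057527591205209}
```

View pics/top0.png

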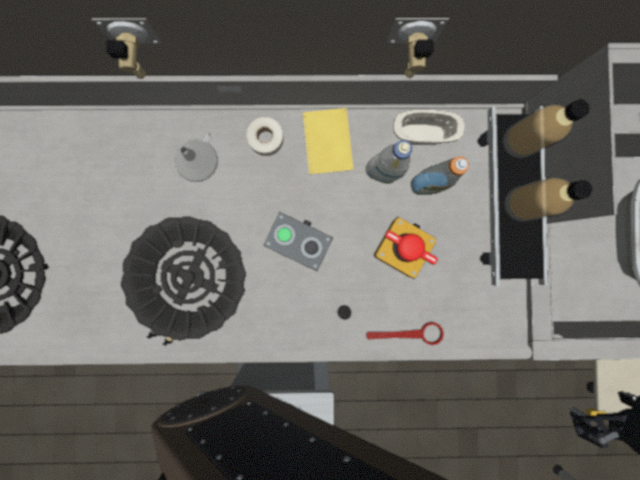

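View pics/side0.png

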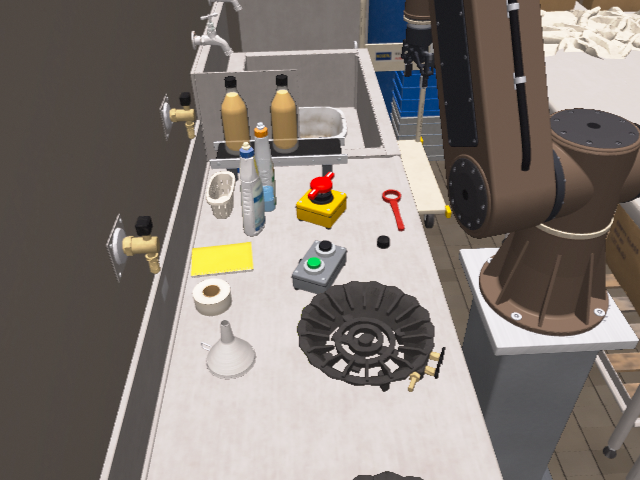

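The top view shows the red head at about (411,247), with wings towards (388,236) and (436,262). The green button is at (284,234) and the black one at (311,247). The side view agrees: stop box at (322,200), green button at (314,264). Two bottles stand behind the stop box.

```bash
cat > m.py <<'E'
from h import *
def blob(m,near):
    n,l,st,c=cv2.connectedComponentsWithStats(m.astype(np.uint8))
    k=1+np.argmin([np.hypot(*(c[j]-near))+(1e3 if st[j][4]<25 else 0) for j in range(1,n)]); return l==k,c[k],st[k]
def red(i): 
    h=cv2.cvtColor(i,cv2.COLOR_BGR2HSV); return ((h[...,0]<6)|(h[...,0]>174))&(h[...,1]>150)&(h[...,2]>90)
def green(i):
    h=cv2.cvtColor(i,cv2.COLOR_BGR2HSV); return (abs(h[...,0].astype(int)-65)<20)&(h[...,1]>100)&(h[...,2]>90)
def yel(i):
    h=cv2.cvtColor(i,cv2.COLOR_BGR2HSV); return (abs(h[...,0].astype(int)-24)<9)&(h[...,1]>150)&(h[...,2]>90)
def grey(i):
    h=cv2.cvtColor(i,cv2.COLOR_BGR2HSV); return (h[...,2]<140)&(h[...,2]>85)&(h[...,1]>20)
E
python3 - <<'E'
from m import *
for n,pr,pg,py in(("top",(411,247),(284,234),(406,247)),("side",(320,187),(314,264),(322,208))):
    d=np.load(n+"0.npz"); i,K,V=d['i'],d['K'],d['V']
    m,c,st=blob(red(i),pr); print(n,"red",c,st)
    # head circle: erode wings away
    k=cv2.getStructuringElement(cv2.MORPH_ELLIPSE,(15,15) if n=="top" else (13,9))
    o=cv2.morphologyEx(m.astype(np.uint8),cv2.MORPH_OPEN,k); mo=cv2.moments(o,True); hc=np.array([mo['m10'],mo['m01']])/mo['m00']
    print(" head",hc,o.sum(),onplane(hc,K,V,105).round(1))
    ys,xs=np.nonzero(m); P=np.array([onplane((x,y),K,V,97) for x,y in zip(xs,ys)])[:,:2]
    cen=onplane(hc,K,V,105)[:2]; r=P-cen; R=np.hypot(*r.T); w=R>42
    a=np.arctan2(r[w,1],r[w,0]); print(" wing yaw (mod pi)",np.degrees(np.angle(np.exp(2j*a).mean())/2), "Rmax",R.max(), "a",np.degrees(np.median(a[a>0])),np.degrees(np.median(a[a<0])))
    g,c,st=blob(green(i),pg); print("green",c,st,onplane(c,K,V,68).round(1) )
    y,c,st=blob(yel(i)|m,py); rc=cv2.minAreaRect(np.argwhere(y)[:,::-1].astype(np.float32)); print("yel",rc)
    if n=="top":
        y,c,st=blob(yel(i),py); ct=cv2.findContours(y.astype(np.uint8),0,2)[0][0]; B=cv2.boxPoints(cv2.minAreaRect(ct)); 
        Q=np.array([onplane(b,K,V,58) for b in B])[:,:2]; print(Q.round(),Q.mean(0),np.hypot(*np.diff(Q,axis=0).T))
        for s in (0,):
            p=[onplane(q,K,V,68) for q in ((311,247),)]; print("black",p)
    cv2.imwrite(f"pics/crop_{n}.png",cv2.resize(i[190:290,240:460] if n=="top" else i[160:300,260:400],None,fx=3.5,fy=3.5,interpolation=2))
E
```

```text
top red [410.18786127 247.00433526] [385 230  52  34 692]
 head [410.00172414 246.86551724] 580 [ 487.6 -320.7  105. ]
 wing yaw (mod pi) 60.027879648506605 Rmax 63.087503738131566 a 62.17326790809349 -122.64190252353075
green [283.98449612 234.20930233] [278 228  13  13 129] [518.2 -51.5  68. ]
yel ((409.266845703125, 249.11399841308594), (56.1456184387207, 45.996219635009766), 30.256441116333008)
[[ 470. -251.]
 [ 511. -275.]
 [ 459. -363.]
 [ 419. -339.]] [ 464.59669128 -307.13882301] [ 47.27464646 101.44946419  47.25332536]
black [array([ 489.59534199, -110.76612548,   68.        ])]
side red [320.55440415 185.06735751] [308 172  26  28 386]
 head [321.27915194 184.02473498] 283 [ 484.3 -315.9  105. ]
 wing yaw (mod pi) 66.4742749558941 Rmax 74.00479564519347 a 57.971779183024836 -109.4542795725625
green [313.48461538 262.42307692] [307 257  14  12 130] [516.2 -51.3  68. ]
yel ((323.6922912597656, 200.96151733398438), (43.26661682128906, 56.85677719116211), 33.6900634765625)
```

View pics/crop_top.png

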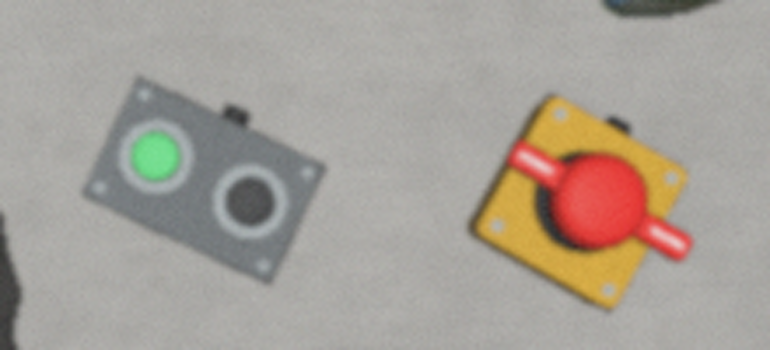

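The crop shows the stop box corners at crop pixels (550,95), (690,175), (612,310) and (470,232). The start box corners are at (140,78), (326,165), (270,283) and (85,192). I'll convert these to poses as a cross-check.

```bash
python3 - <<'E'
from m import *
from scipy.spatial.transform import Rotation as Ro
d=np.load("top0.npz");K,V=d['K'],d['V']
for nm,z,c in(("stop",58,[(550,95),(690,175),(612,310),(470,232)]),("start",50,[(140,78),(326,165),(270,283),(85,192)])):
    Q=np.array([onplane((240+a/3.5,190+b/3.5),K,V,z) for a,b in c])[:,:2]
    e=np.roll(Q,-1,0)-Q; cen=Q.mean(0); print(nm,cen.round(1),np.hypot(*e.T).round(),np.degrees(np.arctan2(e[:,1],e[:,0])).round(1))
    if nm=="start":
        u=e[2]-e[0]; u/=np.hypot(*u); print("green pred",cen+33*u,"black",cen-33*u)
for p in((395,160),(435,178)): print("bottle tops/base",onplane(p,K,V,0).round(),onplane(p,K,V,200).round())
d=np.load("side0.npz"); 
for uv,z in (((321,180),111),((255,235),0),((270,210),0)): print(onplane(uv,d['K'],d['V'],z).round(1))
s=robot.read_state(); print(Ro.from_rotvec(s['tcp_rot']).as_matrix().round(3))
E
```

```text
stop [ 486.  -322.5] [103. 100. 103. 102.] [-120.2  149.    60.8  -31. ]
start [503.  -83.3] [132.  84. 132.  81.] [-115.5  154.1   63.4  -26. ]
green pred [517.50827572 -53.67764076] black [ 488.49544162 -112.95879677]
bottle tops/base [ 696. -313.    0.] [ 653. -272.  200.]
bottle tops/base [ 653. -408.    0.] [ 618. -348.  200.]
[ 484.4 -325.8  111. ]
[ 661.8 -248.9    0. ]
[ 625. -358.    0.]
[[-0.     0.308 -0.951]
 [ 0.001 -0.951 -0.308]
 [-1.    -0.001 -0.   ]]
```

Emit:
{"api": "drive_tool", "payload": {
  "translation": [
    [0.7,0.74,0],
    [0.7,0.74,0],
    [0.7,0.74,0],
    [0.7,0.74,0],
    [0.7,0.74,0]
  ],
  "dr": [
    [0,0,-0.56],
    [0,0,-0.56],
    [0,0,-0.56],
    [0,0,-0.56],
    [0,0,-0.56]
  ],
  "jaw": [0,0,0,0,0],
  "force": 20
}}

```text
clock: 0.72
eef_pos: [340.7, -469.3, 404.5]
tcp_rot: [-2.164, 0.119, 2.165]
ft_force: [0.2, -0.0, 0.3]
finger_gap: -0.003
```

Emit:
{"api": "drive_tool", "payload": {
  "translation": [
    [0.7,0.74,-0.3],
    [0.7,0.74,-0.3],
    [0.7,0.74,-0.3],
    [0.7,0.74,-0.3],
    [0.7,0.74,-0.3]
  ],
  "dr": [
    [0,0,-0.56],
    [0,0,-0.56],
    [0,0,-0.56],
    [0,0,-0.56],
    [0,0,-0.56]
  ],
  "jaw": [0,0,0,0,0]
}}

```text
clock: 1.35
eef_pos: [480.8, -321.4, 344.1]
tcp_rot: [-1.923, 0.522, 1.923]
ft_force: [-0.4, -1.2, -0.4]
finger_gap: -0.001
```

Emit:
{"api": "drive_tool", "payload": {
  "translation": [
    [0.07,0,-0.5],
    [0.07,0,-0.5],
    [0,0,0]
  ],
  "dr": [
    [0,0,0],
    [0,0,0],
    [0,0,0]
  ],
  "jaw": [0,0,0]
}}

```text
clock: 1.72
eef_pos: [485.3, -322.0, 303.3]
tcp_rot: [-1.922, 0.518, 1.927]
ft_force: [-0.5, -0.3, 0.2]
finger_gap: -0.002
```

```bash
python3 - <<'E'
from m import *
from scipy.spatial.transform import Rotation as Ro
s=robot.read_state(); print(s['eef_pos'],s['joint_positions'].round(2),Ro.from_rotvec(s['tcp_rot']).as_matrix().round(3))
i,K,V=cam("side"); j,K2,V2=cam("wrist")
t=s['eef_pos']-[0,0,173]; print(proj(t,K,V),proj(t,K2,V2),proj(np.array([486.5,-321,111]),K2,V2))
a=cv2.resize(i[130:250,250:400],(500,400)); cv2.imwrite("pics/a.png",np.hstack([a,cv2.resize(j,(533,400))])[:, :1033])
cv2.imwrite("pics/a.png",cv2.resize(cv2.imread("pics/a.png"),None,fx=.77,fy=.77))
E
```

```text
[ 485.30029289 -321.97035     303.33805706] [-0.64  0.51  1.85  0.    0.79  1.46] [[-0.002 -0.503 -0.864]
 [ 0.002 -0.864  0.503]
 [-1.    -0.     0.003]]
[320.59960049 174.42329904] [320.07648942 294.57535839] [317.3722866  276.73036799]
```

View pics/a.png

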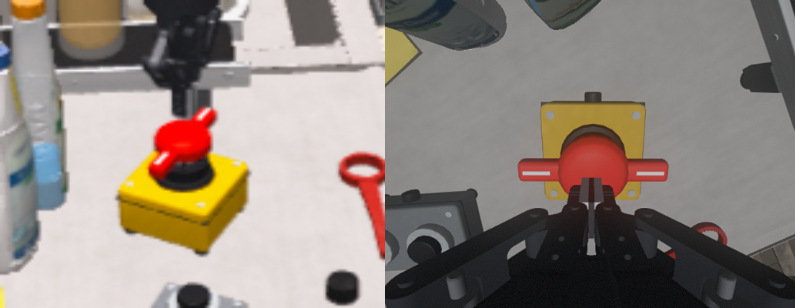

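The fingertips stand above the red head, with the jaw line along the wings. In the wrist view the head is at about (324,262) in full-size pixels. I'll cast that to a position as a check.

```bash
python3 - <<'E'
from m import *
i,K,V=cam("wrist"); m=red(i); m,c,st=blob(m,(324,262)); print(c,st)
ys,xs=np.nonzero(m)
for z in (97,104): # wing tips: extreme left/right
    L=onplane((xs.min()+1,ys[xs<xs.min()+8].mean()),K,V,z); R=onplane((xs.max()-1,ys[xs>xs.max()-8].mean()),K,V,z); print(z,L.round(1),R.round(1),((L+R)/2).round(1),np.hypot(*(L-R)[:2]),np.degrees(np.arctan2(*(L-R)[1::-1])))
y=yel(i); y,c,st=blob(y,(324,250)); print(st); 
for s in ((st[0],170),(st[0]+st[2],170)): pass
ct=max(cv2.findContours((y|m).astype(np.uint8),0,2)[0],key=cv2.contourArea); print((-V[:3,:3].T@V[:3,3]).round(), V[2,:3].round(2))
o=cv2.morphologyEx(m.astype(np.uint8),cv2.MORPH_OPEN,np.ones((45,45))); yy,xx=np.nonzero(o); print(xx.min(),xx.max(),yy.min(),yy.max())
E
```

```text
[324.6723092  258.51066536] [  208   213   233    94 10220]
97 [ 516.8 -270.5   97. ] [ 453.7 -378.4   97. ] [ 485.2 -324.4   97. ] 124.96169845456203 59.64864142003966
104 [ 517.9 -273.9  104. ] [ 457.2 -377.5  104. ] [ 487.6 -325.7  104. ] 120.03863036715968 59.648641420039674
[ 243  162  162   86 8678]
[ 545. -357.  275.] [ 0.23 -0.14  0.96]
281 367 218 276
```

Emit:
{"api": "drive_tool", "payload": {
  "translation": [
    [0.02,-0.02,-0.2],
    [0,0,-0.2],
    [0,0,-0.06],
    [0,0,-0.06],
    [0,0,-0.06]
  ],
  "dr": [
    [0,0,0],
    [0,0,0],
    [0,0,0],
    [0,0,0],
    [0,0,0]
  ],
  "jaw": [0,0,0,0,0]
}}

```text
clock: 2.5
eef_pos: [486.4, -323.3, 281.7]
tcp_rot: [-1.925, 0.519, 1.925]
ft_force: [-2.3, 1.2, 7.5]
finger_gap: 0.001
```

Emit:
{"api": "drive_tool", "payload": {
  "translation": [
    [0,0,-0.06],
    [0,0,-0.06],
    [0,0,-0.04],
    [0,0,0]
  ],
  "dr": [
    [0,0,0],
    [0,0,0],
    [0,0,0],
    [0,0,0]
  ],
  "jaw": [0,0,0,0]
}}

```text
clock: 3.0
eef_pos: [486.4, -323.2, 275.3]
tcp_rot: [-1.925, 0.519, 1.925]
ft_force: [-1.2, 0.6, 3.5]
finger_gap: -0.002
```

Emit:
{"api": "drive_tool", "payload": {
  "translation": [
    [0,0,-0.04],
    [0,0,-0.03],
    [0,0,-0.03],
    [0,0,0]
  ],
  "dr": [
    [0,0,0],
    [0,0,0],
    [0,0,0],
    [0,0,0]
  ],
  "jaw": [0,0,0,0]
}}

```text
clock: 3.5
eef_pos: [486.7, -323.4, 273.9]
tcp_rot: [-1.927, 0.52, 1.923]
ft_force: [-11.6, 7.5, 50.8]
finger_gap: 0.001
```

Contact with the solid stop shows as 51 N with the tips at z=101. I'll lift off and go beside the +x+y wing, on its counter-clockwise side.

Emit:
{"api": "drive_tool", "payload": {
  "translation": [
    [0,0,0.45],
    [0,0,0.45],
    [-0.04,0.75,0],
    [-0.04,0.74,0],
    [0,0,0]
  ],
  "dr": [
    [0,0,0],
    [0,0,0],
    [0,0,0],
    [0,0,0],
    [0,0,0]
  ],
  "jaw": [0,0,0,0,0]
}}

```text
clock: 4.12
eef_pos: [483.1, -262.2, 307.6]
tcp_rot: [-1.925, 0.518, 1.926]
ft_force: [0.2, 0.3, -0.8]
finger_gap: -0.003
```

```bash
python3 - <<'E'
from m import *
s=robot.read_state(); print(s['eef_pos'],s['ft_force'])
i,K,V=cam("side"); j,K2,V2=cam("wrist")
m,c,st=blob(red(j),(400,262)); print(c,st); ys,xs=np.nonzero(m)
for z in (87,94):
    L=onplane((xs.min()+1,ys[xs<xs.min()+8].mean()),K2,V2,z); R=onplane((xs.max()-1,ys[xs>xs.max()-8].mean()),K2,V2,z); print(z,((L+R)/2).round(1),np.hypot(*(L-R)[:2]),np.degrees(np.arctan2(*(L-R)[1::-1])))
t=s['eef_pos']-[0,0,173]; print(proj(t,K2,V2))
a=cv2.resize(i[130:250,250:400],(500,400)); cv2.imwrite("pics/b.png",cv2.resize(np.hstack([a,cv2.resize(j,(533,400))]),None,fx=.77,fy=.77))
E
```

```text
[ 483.12845774 -262.19621623  307.59498278] [ 0.15875827  0.26664489 -0.79193833]
[417.32140248 202.37367097] [  304   148   229   109 12321]
87 [ 485.1 -326.4   87. ] 124.95228716150766 60.31066846557454
94 [ 487.2 -325.4   94. ] 120.35894430480228 60.31066846557454
[318.83433748 297.25820622]
```

View pics/b.png

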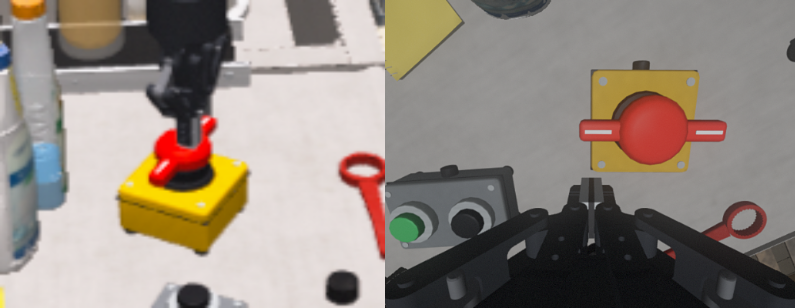

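The head is visibly lower against its collar. The fingertips hang beside the left wing, at about (591,185), clear of it. I'll descend and then sweep.

Emit:
{"api": "drive_tool", "payload": {
  "translation": [
    [0.03,-0.13,-0.5],
    [0,0,-0.5],
    [0,0,-0.4],
    [0,0,-0.2],
    [0,0,0]
  ],
  "dr": [
    [0,0,0],
    [0,0,0],
    [0,0,0],
    [0,0,0],
    [0,0,0]
  ],
  "jaw": [0,0,0,0,0]
}}

```text
clock: 4.85
eef_pos: [484.4, -269.0, 242.7]
tcp_rot: [-1.924, 0.519, 1.925]
ft_force: [0.3, -0.2, 1.3]
finger_gap: 0.001
```

```bash
python3 - <<'E'
from m import *
s=robot.read_state(); p=s['eef_pos'][:2]; print(s['eef_pos'],s['ft_force'])
C=np.array([486.5,-324.]); 
r=p-C; print(np.hypot(*r),np.degrees(np.arctan2(r[1],r[0])))
# path: tool offset in wing frame (r=48,d=20.. contact) wing angle 60-phi
def P(phi,d,rr=48):
    a=np.radians(60)-phi; u=np.array([np.cos(a),np.sin(a)]); t=np.array([-u[1],u[0]]); return C+rr*u+d*t
prev=p; 
for phi,d in [(0,24),(0,21)]+[(k*.07,20) for k in range(1,14)]:
    q=P(phi,d); print(round(phi,2),q.round(1),((q-prev)/40).round(3)); prev=q
E
```

```text
[ 484.37971173 -268.97437553  242.73566495] [ 0.27972943 -0.1680684   1.2577267 ]
55.06645958218133 92.20667186756381
0 [ 489.7 -270.4] [ 0.133 -0.036]
0 [ 492.3 -271.9] [ 0.065 -0.038]
0.07 [ 496.8 -273. ] [ 0.111 -0.027]
0.14 [ 500.3 -273.9] [ 0.089 -0.021]
0.21 [ 503.8 -275. ] [ 0.087 -0.027]
0.28 [ 507.2 -276.3] [ 0.085 -0.033]
0.35 [ 510.5 -277.8] [ 0.082 -0.039]
0.42 [ 513.6 -279.6] [ 0.079 -0.045]
0.49 [ 516.7 -281.6] [ 0.076 -0.05 ]
0.56 [ 519.6 -283.9] [ 0.072 -0.055]
0.63 [ 522.3 -286.3] [ 0.068 -0.06 ]
0.7 [ 524.8 -288.9] [ 0.064 -0.065]
0.77 [ 527.2 -291.6] [ 0.059 -0.069]
0.84 [ 529.4 -294.6] [ 0.054 -0.073]
0.91 [ 531.3 -297.6] [ 0.049 -0.077]
```

Emit:
{"api": "drive_tool", "payload": {
  "translation": [
    [0.13,-0.04,0],
    [0.07,-0.04,0],
    [0.11,-0.03,0],
    [0.09,-0.02,0],
    [0.09,-0.03,0]
  ],
  "dr": [
    [0,0,0],
    [0,0,0],
    [0,0,-0.47],
    [0,0,-0.47],
    [0,0,-0.47]
  ],
  "jaw": [0,0,0,0,0]
}}

```text
clock: 5.48
eef_pos: [504.2, -275.1, 243.5]
tcp_rot: [-1.789, 0.695, 1.789]
ft_force: [-2.8, 2.2, 3.3]
finger_gap: 0.001
```

Emit:
{"api": "drive_tool", "payload": {
  "translation": [
    [0.085,-0.03,0],
    [0.08,-0.04,0],
    [0.08,-0.045,0],
    [0.08,-0.05,0]
  ],
  "dr": [
    [0,0,-0.47],
    [0,0,-0.47],
    [0,0,-0.47],
    [0,0,-0.47]
  ],
  "jaw": [0,0,0,0]
}}

```text
clock: 5.98
eef_pos: [517.2, -281.7, 243.5]
tcp_rot: [-1.6, 0.898, 1.6]
ft_force: [-1.6, 3.6, 2.6]
finger_gap: -0.001
```

Contact force is about 4 N, as expected for turning the head. Continuing.

Emit:
{"api": "drive_tool", "payload": {
  "translation": [
    [0.07,-0.055,0],
    [0.07,-0.06,0],
    [0.065,-0.065,0],
    [0.06,-0.07,0]
  ],
  "dr": [
    [0,0,-0.47],
    [0,0,-0.47],
    [0,0,-0.47],
    [0,0,-0.47]
  ],
  "jaw": [0,0,0,0]
}}

```text
clock: 6.48
eef_pos: [527.9, -291.7, 243.6]
tcp_rot: [-1.402, 1.071, 1.402]
ft_force: [-1.1, 3.1, 3.4]
finger_gap: -0.003
```

Emit:
{"api": "drive_tool", "payload": {
  "translation": [
    [0.05,-0.075,0],
    [0.025,-0.04,0],
    [0,0,0]
  ],
  "dr": [
    [0,0,-0.47],
    [0,0,0],
    [0,0,0]
  ],
  "jaw": [0,0,0]
}}

```text
clock: 6.85
eef_pos: [530.6, -295.8, 243.4]
tcp_rot: [-1.352, 1.108, 1.355]
ft_force: [-1.9, 9.1, 5.6]
finger_gap: 0.002
```

Emit:
{"api": "drive_tool", "payload": {
  "translation": [
    [0.01,-0.05,0],
    [0.01,-0.05,0],
    [0,0,0]
  ],
  "dr": [
    [0,0,0],
    [0,0,0],
    [0,0,0]
  ],
  "jaw": [0,0,0]
}}

```text
clock: 7.22
eef_pos: [531.3, -298.3, 243.4]
tcp_rot: [-1.35, 1.107, 1.356]
ft_force: [1.6, 25.1, 12.5]
finger_gap: 0.001
```

```bash
python3 - <<'E'
from m import *
s=robot.read_state(); print(s['eef_pos'],s['ft_force'],s['ft_torque'])
i,K,V=cam("side"); j,K2,V2=cam("wrist")
a=cv2.resize(i[130:250,250:400],(500,400)); cv2.imwrite("pics/c.png",cv2.resize(np.hstack([a,cv2.resize(j,(533,400))]),None,fx=.77,fy=.77))
E
```

```text
[ 531.31794339 -298.27892127  243.38274207] [ 1.57535567 25.1370824  12.48921067] [ 3.73176021 -0.18754551 -0.04267453]
```

View pics/c.png

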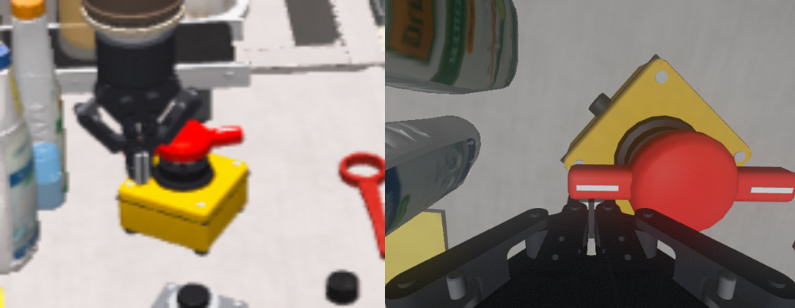

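The wings have turned about 48° against the stop: the force jumped to 25 N and the head has visibly risen off its collar. I'll back off in +y, well clear, so the head can spring back, then rise.

Emit:
{"api": "drive_tool", "payload": {
  "translation": [
    [-0.05,0.4,0],
    [-0.1,0.6,0],
    [-0.1,0.7,0],
    [0,0.3,0.4],
    [0,0,0.9]
  ],
  "dr": [
    [0,0,0],
    [0,0,0],
    [0,0,0],
    [0,0,0],
    [0,0,0]
  ],
  "jaw": [0,0,0,0,0]
}}

```text
clock: 7.95
eef_pos: [521.2, -219.1, 295.7]
tcp_rot: [-1.353, 1.109, 1.356]
ft_force: [0.7, 0.4, -0.6]
finger_gap: 0.004
```

Emit:
{"api": "drive_tool", "payload": {
  "translation": [
    [0,0,0.5],
    [0,0.8,0],
    [0,0.8,0],
    [0,0.8,0],
    [0,0.8,0]
  ],
  "dr": [
    [0,0,0],
    [0,0,0],
    [0,0,0],
    [0,0,0],
    [0,0,0]
  ],
  "jaw": [0,0,0,0,0]
}}

```text
clock: 8.57
eef_pos: [521.7, -91.4, 316.4]
tcp_rot: [-1.355, 1.108, 1.352]
ft_force: [0.6, 1.0, 0.7]
finger_gap: 0.004
```

```bash
python3 - <<'E'
from m import *
s=robot.read_state(); print(s['eef_pos'],s['ft_force'],s['joint_positions'].round(2))
i,K,V=cam("side"); j,K2,V2=cam("wrist"); d=np.load("side0.npz")
for I in (d['i'],i):
    m,c,st=blob(red(I),(320,187)); print(c,st)
g,c,st=blob(green(j),(320,260)); print("green",c,st,onplane(c,K2,V2,68))
cv2.imwrite("pics/d.png",cv2.resize(np.hstack([cv2.resize(i[130:250,250:400],(500,400)),cv2.resize(j,(533,400))]),None,fx=.77,fy=.77))
E
```

```text
[521.7021854  -91.41432786 316.44956721] [0.60193788 0.97519303 0.73928215] [-0.23  0.43  1.96 -0.    0.75  2.71]
[320.55440415 185.06735751] [308 172  26  28 386]
[329.97674419 177.3255814 ] [326 173   8  10  43]
green [302.59375 284.625  ] [299 281   7   7  32] [528.26357819 -58.86102002  68.        ]
```

View pics/d.png

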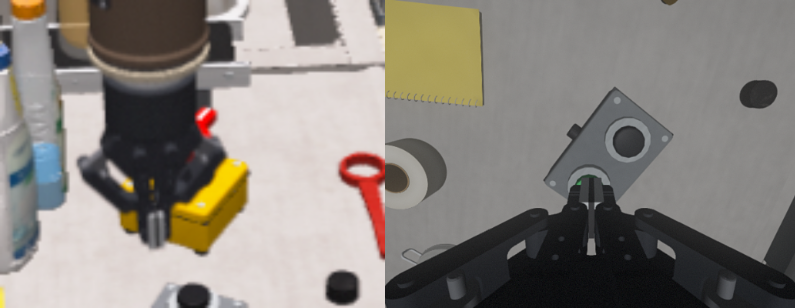

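The wing shows again at its original place (205,118), so the head sprang back. The tool is near the green button, and joint 6 is near its limit, so I'll turn back while moving over it.

Emit:
{"api": "drive_tool", "payload": {
  "translation": [
    [-0.03,0.2,0],
    [-0.03,0.2,0],
    [-0.03,0.2,0],
    [-0.02,0.2,0],
    [0,0.17,0]
  ],
  "dr": [
    [0,0,0.9],
    [0,0,0.9],
    [0,0,0.9],
    [0,0,0.9],
    [0,0,0.9]
  ],
  "jaw": [0,0,0,0,0]
}}

```text
clock: 9.3
eef_pos: [517.3, -53.9, 316.1]
tcp_rot: [-1.821, 0.658, 1.818]
ft_force: [0.1, -0.1, -0.3]
finger_gap: 0.001
```

Emit:
{"api": "drive_tool", "payload": {
  "translation": [
    [0,0,-0.4],
    [0,0,-0.4],
    [0,0,-0.4],
    [0,0,0]
  ],
  "dr": [
    [0,0,0],
    [0,0,0],
    [0,0,0],
    [0,0,0]
  ],
  "jaw": [0,0,0,0]
}}

```text
clock: 9.8
eef_pos: [516.4, -53.8, 265.4]
tcp_rot: [-1.813, 0.663, 1.819]
ft_force: [0.1, 0.1, -0.2]
finger_gap: 0.003
```

```bash
python3 - <<'E'
from m import *
s=robot.read_state(); print(s['eef_pos'],s['ft_force'],s['joint_positions'].round(2))
i,K,V=cam("side"); j,K2,V2=cam("wrist"); d=np.load("side0.npz")
for I in (d['i'],i):
    m,c,st=blob(red(I),(320,187)); print(c,st)
cv2.imwrite("pics/e.png",cv2.resize(np.hstack([cv2.resize(i[160:300,250:425],(500,400)),cv2.resize(j,(533,400))]),None,fx=.77,fy=.77))
E
```

```text
[516.44425741 -53.7768256  265.38476196] [ 0.05658473  0.09033771 -0.22238036] [-0.16  0.5   2.02 -0.    0.63  2.11]
[320.55440415 185.06735751] [308 172  26  28 386]
[394.32450331 206.49337748] [382 190  22  41 302]
```

View pics/e.png

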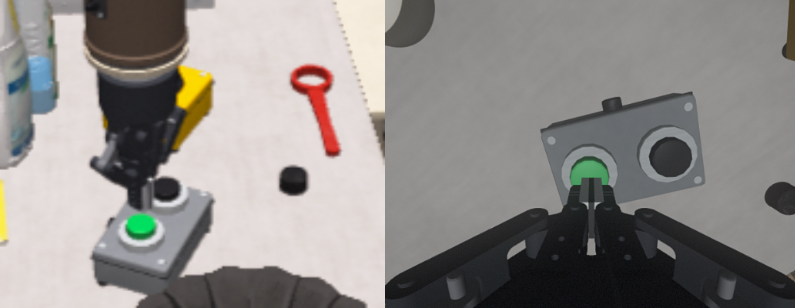

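The fingertips are over the green button in both views. Before pressing it, I'll check the head from the top camera.

```bash
python3 - <<'E'
from m import *
i,K,V=cam("top"); d=np.load("top0.npz")
for I in (d['i'],i):
    m,c,st=blob(red(I),(411,247)); print(c,st)
E
```

```text
[410.18786127 247.00433526] [385 230  52  34 692]
[410.21944035 247.03976436] [385 230  52  34 679]
```

Emit:
{"api": "drive_tool", "payload": {
  "translation": [
    [0.02,0.03,-0.35],
    [0,0,-0.2],
    [0,0,-0.06],
    [0,0,-0.06],
    [0,0,0]
  ],
  "dr": [
    [0,0,0],
    [0,0,0],
    [0,0,0],
    [0,0,0],
    [0,0,0]
  ],
  "jaw": [0,0,0,0,0]
}}

```text
clock: 10.58
eef_pos: [517.7, -52.4, 240.3]
tcp_rot: [-1.816, 0.661, 1.817]
ft_force: [-1.1, 2.7, 4.5]
finger_gap: -0.001
```

The head matches its start image exactly (out and unturned). The green button is now touched, so I'll press on to its stop.

Emit:
{"api": "drive_tool", "payload": {
  "translation": [
    [0,0,-0.05],
    [0,0,-0.05],
    [0,0,-0.04],
    [0,0,0]
  ],
  "dr": [
    [0,0,0],
    [0,0,0],
    [0,0,0],
    [0,0,0]
  ],
  "jaw": [0,0,0,0]
}}

```text
clock: 11.08
eef_pos: [517.7, -52.3, 238.0]
tcp_rot: [-1.818, 0.661, 1.815]
ft_force: [-21.0, 5.5, 83.5]
finger_gap: -0.001
```

The force went to 83 N after only 3 mm of travel, so a fingertip probably sits on the button's bezel. I'll back off and re-measure.

```bash
python3 - <<'E'
from h import *
s=robot.read_state(); print(s['eef_pos'],s['ft_force'],s['ft_torque'])
f=s['ft_force'];m=s['ft_torque']*1000
# contact at r=(x,y,-173): m=r x f
z=-173; print("x off",-(m[1]-z*f[0])/f[2],"y off",(m[0]+z*f[1])/f[2])
E
```

```text
[517.74619599 -52.32800407 238.02998707] [-20.99763046   5.49618961  83.45817074] [ 0.88492887  3.50768238 -0.00530767]
x off 1.4966502672136246 y off -0.7897600871788403
```

Emit:
{"api": "drive_tool", "payload": {
  "translation": [
    [0,0,0.3],
    [0,0,0.5],
    [-0.6,-0.4,0.3],
    [-0.6,-0.4,0],
    [0,0,0]
  ],
  "dr": [
    [0,0,0],
    [0,0,0],
    [0,0,0],
    [0,0,0],
    [0,0,0]
  ],
  "jaw": [0,0,0,0,0]
}}

```text
clock: 11.7
eef_pos: [468.5, -85.1, 278.9]
tcp_rot: [-1.815, 0.663, 1.817]
ft_force: [0.5, 0.3, -0.5]
finger_gap: -0.001
```

```bash
python3 - <<'E'
from m import *
s=robot.read_state(); print(s['eef_pos'],s['ft_force'])
j,K2,V2=cam("wrist"); g,c,st=blob(green(j),(320,200)); print("green",c,st,[onplane(c,K2,V2,z).round(1) for z in(68,66,50)])
rc=cv2.fitEllipse(cv2.findContours(g.astype(np.uint8),0,1)[0][0]);print(rc)
h=cv2.cvtColor(j,cv2.COLOR_BGR2HSV); print("ring rows", [(int(x),h[int(c[1]),int(x),2]) for x in np.arange(c[0]-60,c[0]+60,4)])
for n in("side","top"):
    i,K,V=cam(n); g,c,st=blob(green(i),(314,264) if n=="side" else (284,234)); print(n,c,st,onplane(c,K,V,68).round(1)); 
cv2.imwrite("pics/f.png",j)
E
```

```text
[468.5156666  -85.08922521 278.89051316] [ 0.52764142  0.31997975 -0.51828652]
green [214.63802932 237.85586319] [ 186  211   58   54 2456] [array([517.4, -51.5,  68. ]), array([517.3, -50.7,  66. ]), array([517.1, -43.8,  50. ])]
((214.64146423339844, 237.83872985839844), (52.456905364990234, 57.71708679199219), 119.4839859008789)
ring rows [(154, np.uint8(145)), (158, np.uint8(146)), (162, np.uint8(144)), (166, np.uint8(144)), (170, np.uint8(144)), (174, np.uint8(113)), (178, np.uint8(135)), (182, np.uint8(153)), (186, np.uint8(149)), (190, np.uint8(153)), (194, np.uint8(154)), (198, np.uint8(157)), (202, np.uint8(157)), (206, np.uint8(157)), (210, np.uint8(158)), (214, np.uint8(160)), (218, np.uint8(162)), (222, np.uint8(163)), (226, np.uint8(163)), (230, np.uint8(164)), (234, np.uint8(161)), (238, np.uint8(165)), (242, np.uint8(146)), (246, np.uint8(67)), (250, np.uint8(158)), (254, np.uint8(154)), (258, np.uint8(152)), (262, np.uint8(106)), (266, np.uint8(115)), (270, np.uint8(114))]
side [313.48461538 262.42307692] [307 257  14  12 130] [516.2 -51.3  68. ]Traceback (most recent call last):
  File "<stdin>", line 7, in <module>
  File "m.py", line 4, in blob
    k=1+np.argmin([np.hypot(*(c[j]-near))+(1e3 if st[j][4]<25 else 0) for j in range(1,n)]); return l==k,c[k],st[k]
        ~~~~~~~~~^^^^^^^^^^^^^^^^^^^^^^^^^^^^^^^^^^^^^^^^^^^^^^^^^^^^^^^^^^^^^^^^^^^^^^^^^^
    return _wrapfunc(a, 'argmin', axis=axis, out=out, **kwds)
    return _wrapit(obj, method, *args, **kwds)
    result = getattr(arr, method)(*args, **kwds)
ValueError: attempt to get argmin of an empty sequence
```

Both cameras put the button within 1 mm of where I pressed, at (517.4,-51.5). The contact moment also puts the load near the tool axis. I'll go back and descend slowly to find the touch and stop heights.

Emit:
{"api": "drive_tool", "payload": {
  "translation": [
    [0.6,0.4,0],
    [0.62,0.42,0],
    [0,0,-0.4],
    [0,0,-0.35],
    [0,0,0]
  ],
  "dr": [
    [0,0,0],
    [0,0,0],
    [0,0,0],
    [0,0,0],
    [0,0,0]
  ],
  "jaw": [0,0,0,0,0]
}}

```text
clock: 12.48
eef_pos: [517.6, -51.7, 247.2]
tcp_rot: [-1.814, 0.662, 1.82]
ft_force: [-0.2, 0.9, 0.2]
finger_gap: 0.002
```

Emit:
{"api": "drive_tool", "payload": {
  "translation": [
    [0,0,-0.05],
    [0,0,0],
    [0,0,0]
  ],
  "dr": [
    [0,0,0],
    [0,0,0],
    [0,0,0]
  ],
  "jaw": [0,0,0]
}}

```text
clock: 12.85
eef_pos: [518.7, -51.8, 247.0]
tcp_rot: [-1.817, 0.661, 1.816]
ft_force: [-1.2, 0.1, 0.1]
finger_gap: -0.0
```

Emit:
{"api": "drive_tool", "payload": {
  "translation": [
    [0,0,-0.05],
    [0,0,0],
    [0,0,0]
  ],
  "dr": [
    [0,0,0],
    [0,0,0],
    [0,0,0]
  ],
  "jaw": [0,0,0]
}}

```text
clock: 13.22
eef_pos: [518.8, -51.7, 244.8]
tcp_rot: [-1.817, 0.661, 1.816]
ft_force: [0.6, -1.1, 1.1]
finger_gap: -0.001
```

Emit:
{"api": "drive_tool", "payload": {
  "translation": [
    [0,0,-0.05],
    [0,0,0],
    [0,0,0]
  ],
  "dr": [
    [0,0,0],
    [0,0,0],
    [0,0,0]
  ],
  "jaw": [0,0,0]
}}

```text
clock: 13.6
eef_pos: [518.8, -51.7, 242.8]
tcp_rot: [-1.817, 0.661, 1.816]
ft_force: [1.6, -1.3, 3.1]
finger_gap: -0.005
```

Emit:
{"api": "drive_tool", "payload": {
  "translation": [
    [0,0,-0.05],
    [0,0,0],
    [0,0,0]
  ],
  "dr": [
    [0,0,0],
    [0,0,0],
    [0,0,0]
  ],
  "jaw": [0,0,0]
}}

```text
clock: 13.98
eef_pos: [518.8, -51.7, 240.8]
tcp_rot: [-1.817, 0.661, 1.816]
ft_force: [3.4, -1.8, 4.1]
finger_gap: -0.001
```

Emit:
{"api": "drive_tool", "payload": {
  "translation": [
    [0,0,-0.04],
    [0,0,0],
    [0,0,0]
  ],
  "dr": [
    [0,0,0],
    [0,0,0],
    [0,0,0]
  ],
  "jaw": [0,0,0]
}}

```text
clock: 14.35
eef_pos: [518.7, -51.7, 239.3]
tcp_rot: [-1.817, 0.661, 1.816]
ft_force: [0.7, -1.2, 11.3]
finger_gap: -0.004
```

Emit:
{"api": "drive_tool", "payload": {
  "translation": [
    [0,0,-0.03],
    [0,0,0],
    [0,0,0]
  ],
  "dr": [
    [0,0,0],
    [0,0,0],
    [0,0,0]
  ],
  "jaw": [0,0,0]
}}

```text
clock: 14.72
eef_pos: [518.8, -51.7, 239.0]
tcp_rot: [-1.818, 0.661, 1.816]
ft_force: [-3.5, -0.4, 31.2]
finger_gap: 0.002
```

```bash
python3 - <<'E'
from m import *
s=robot.read_state(); f=s['ft_force'];m=s['ft_torque']*1000; print(s['eef_pos'],f,m)
print("x off",-(m[1]+173*f[0])/f[2],"y off",(m[0]-173*f[1])/f[2])
i,K,V=cam("side"); j,_,_=cam("wrist")
cv2.imwrite("pics/f.png",np.hstack([cv2.resize(i[230:300,275:363],(440,350),interpolation=2),cv2.resize(j[160:360,220:420],(350,350))]))
d=np.load("side0.npz")
E
```

```text
[518.75093511 -51.65631604 238.95623815] [-3.45638781 -0.37614846 31.18869388] [-172.52712797  645.35669226   19.62122323]
x off -1.5198328499663531 y off -3.4452691554601302
```

View pics/f.png

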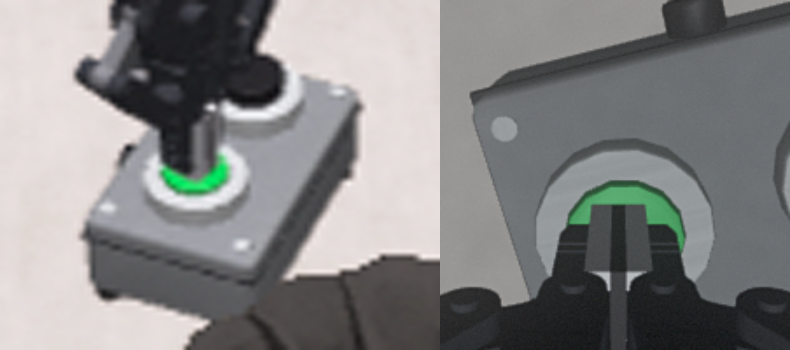

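The force rose like the spring (about 1 N at 244.8, 4 N at 240.8), then went solid at 239.3, so the travel was about 6 mm. In the wrist crop the green top at (627,200) still stands proud of the ring, so the tips rest on the button and not the bezel. I'll release and retreat.

Emit:
{"api": "drive_tool", "payload": {
  "translation": [
    [0,0,0.2],
    [0,0,0.5],
    [0,0,0.8],
    [0,0,0.8],
    [0,0,0.6]
  ],
  "dr": [
    [0,0,0],
    [0,0,0],
    [0,0,0],
    [0,0,0],
    [0,0,0]
  ],
  "jaw": [0,0,0,0,0]
}}

```text
clock: 15.45
eef_pos: [518.2, -51.5, 354.8]
tcp_rot: [-1.816, 0.661, 1.818]
ft_force: [-0.0, -0.5, -0.4]
finger_gap: -0.0
```

Emit:
{"api": "drive_tool", "payload": {
  "translation": [
    [-0.5,0,0.5],
    [-0.5,0,0.5],
    [0,0,0],
    [0,0,0]
  ],
  "dr": [
    [0,0,0],
    [0,0,0],
    [0,0,0],
    [0,0,0]
  ],
  "jaw": [0,0,0,0]
}}

```text
clock: 15.95
eef_pos: [478.8, -51.6, 393.4]
tcp_rot: [-1.816, 0.661, 1.817]
ft_force: [-0.1, -0.5, -0.5]
finger_gap: 0.003
```

```bash
python3 - <<'E'
from m import *
s=robot.read_state(); print(s['eef_pos'],s['ft_force'],s['clock'])
i,K,V=cam("side"); t,_,_=cam("top")
for n,I,pr,pg in (("side",i,(320,187),(314,264)),("top",t,(411,247),(284,234))):
    I0=np.load(n+"0.npz")['i']
    for J in (I0,I):
        try: print(n,blob(red(J),pr)[1:],blob(green(J),pg)[1:])
        except Exception as e: print(n,"hidden")
cv2.imwrite("pics/g.png",cv2.resize(np.hstack([t,i]),(800,300)))
E
```

```text
[478.77175404 -51.575375   393.40158931] [-0.0836039  -0.49767297 -0.47719884] 15.95
side (array([320.55440415, 185.06735751]), array([308, 172,  26,  28, 386], dtype=int32)) (array([313.48461538, 262.42307692]), array([307, 257,  14,  12, 130], dtype=int32))
side (array([312.34482759, 194.67241379]), array([308, 188,  10,  12,  58], dtype=int32)) (array([313.48461538, 262.42307692]), array([307, 257,  14,  12, 130], dtype=int32))
top (array([410.18786127, 247.00433526]), array([385, 230,  52,  34, 692], dtype=int32)) (array([283.98449612, 234.20930233]), array([278, 228,  13,  13, 129], dtype=int32))
top hidden
```

View pics/g.png

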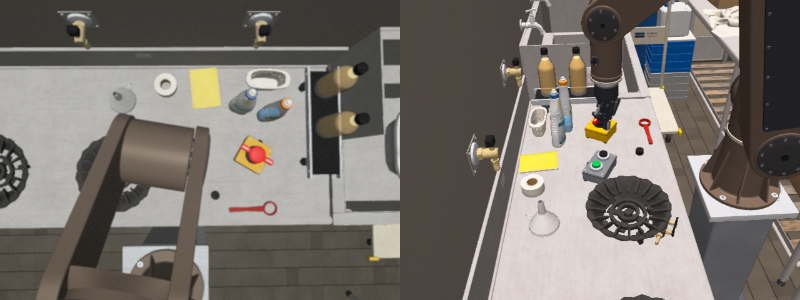

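The green button is back up, identical to its start image. The head is out and unturned, and the loose items are where they were. Handing in.

```bash
python3 -c "
from workcell import robot; print(robot.sign_off())"
```

```text
the job is handed in; nothing more can be done
None
```

The emergency stop test is done in the order asked and handed in at about 16 s; sign-off reports no verdict.

- **Red head pressed in:** I pressed it with the closed fingertips until it met its solid stop, at 51 N and tip height z = 101. The wrist view agreed with about 10 mm of drop.
- **Red head released:** I pushed one wing clockwise about 48° to its stop (25 N), then moved clear. Before I pressed green, the top view showed the head at the same pixel position as at the start, so it was out and unturned.
- **Green button:** I pressed it to its solid stop and let go. It was pressed twice, because the first press rose to 83 N sooner than I expected (wrist limit 120 N). A slow second press showed about 6 mm of sprung travel, then the stop. Afterwards it was back up, identical to its start image in the side view.
- **Everything else:** I did not touch the black button, and the loose items showed no visible movement in the last picture. The wrist force was near zero with the arm clear.

Two checks did not fully agree:
- **Tip length:** the button's touch and stop heights imply fingertips about 4 mm longer than the head press did. I relied on the force jumps and the images rather than the nominal height.
- **Last red-head check:** the final numeric check of the red head from the top camera failed. The script stopped because the arm hid the green button, so the last confirmation of the head is the final picture by eye.

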